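# Set the prop under a guitar neck with the turning bar

## Task

Take the turning bar out of its wooden block and use it in the holes of the prop's ring nut, moving it to the next hole whenever the neck is in its way, to screw the prop up clockwise (seen from above) until its pad bears firmly on the cork under the guitar neck: stop when turning the ring takes about one and a half times the push that it takes while running free, since twice that push would bow the neck. Turn the ring only with the bar, do not bump or lean on the neck, disturb nothing else, and finish with the bar left standing upright in the hole used last.

Things in the scene. Friction and masses are not known exactly. Their poses are not given: they have to be found in the camera images.
- bar: turning bar, loose, 0.11 kg, upright in the block at the start: a round steel rod 12 mm thick, foot chamfered to 8 mm, with a square wooden handle 18 x 18 mm, 45 mm long, on top. Origin at the centre of the foot, z up the rod; the handle runs from 55 to 100 mm above the origin, its flats square to x and y. Grip it by the handle
- block: wooden holder, fixed, 62 x 62 mm and 45 mm high, with one upright hole 14.5 mm wide and 25 mm deep in its middle, where the bar stands at the start (turned up to 0.2 rad from the block). Origin at the centre of its underside
- collar: steel ring nut of the prop under the neck, turning about its upright z axis, about 160 mm across, 24 mm high. Origin on the axis at its underside. Its top has nine upright blind holes, 14.5 mm wide, chamfered 1.5 mm, 19 mm deep, on a circle of radius 66 mm: one on the ring's own x axis, the others every 40 degrees from it. Seen from above, clockwise raises the pad, 2.87 mm per radian
- screw: brass screw of the prop, 20 mm thick, with a round steel pad of 38 mm on top; it only rises and sinks on the ring's axis. Origin on the axis, 45 mm below the top of the pad
- jig: plywood jig board, fixed, 150 x 400 x 10 mm (long side along its y). Origin at the centre of its underside, on the ring's axis. Two posts, 60 x 35 mm, at y = -165 and 165 mm carry the guitar neck along the board's y axis over the ring's middle; straps and screws there reach 130 mm high and 42 mm either side of the neck's middle line
- bar_tip (a point): the centre of the bar's foot (same as the origin of the bar)
- bowl: white bowl, loose, 100 mm across: a bystander
- sander: cork sanding block, loose, 100 x 60 x 35 mm: a bystander
- screwdriver: screwdriver lying on the mat, loose: a bystander
- hammer: hammer lying beyond the jig, loose: a bystander
- tin: low brass tin, loose, 68 mm across: a bystander
- flask: tall blue flask, loose, 72 mm across, 220 mm high: a bystander
- brush: flat brush, loose: a bystander
- rosin: small dark wooden block, loose, 60 x 40 x 30 mm: a bystander
- ring_top (a point): point on the ring's axis level with the top face, where the holes open (a 48 mm hub stands 6 mm higher). The ring stays where it is left, has no backlash. Turning slowly takes 0.5 N m, i.e. 7.6 N sideways on a bar in a hole (plus 0.06 N m per rad/s), and once the pad bears, 2.87 mm times the pad force more. From start to tight: 2.1 to 3.3 rad, more than the neck lets one hole travel
- pad_top (a point): centre of the pad's top face, 4.5 to 7.1 mm below the cork at the start. Prop and cork together give 1 mm for each 45 N. Tight is a pad force of about 100 N (60 to 140 N), which is felt as about 12 N (10.2 to 13.7 N) sideways on the bar while the ring turns slowly
- neck_top (a point): middle of the neck's top face, above the ring's axis. Neck: 50 mm wide, 117 mm (top) to 95 mm (underside) above the jig's origin, from y = -200 to 200 mm of the jig; then a headstock 66 mm wide (92 mm with tuners) to y = 286 mm. A cork block under its middle is 8.9 to 11.1 mm thick, not exactly known: where the pad meets it must be felt
Things that resemble listed ones, but are neither listed nor needed, are in the scene too. What is shaped like the bar but black is not meant.

How it is judged:
By the outcome, as a careful person would: the job done as asked, in the order asked, and still so for the second after the job is handed in, with the robot touching nothing.
It also fails if it takes over 72 s, if anything falls off the work surface, if the arm or the gripper's body presses on something with over 40 N, if the wrist force passes 120 N, or if a joint passes its speed limit or range.

## Robot

A 7-joint arm with a two-finger parallel gripper is mounted at the origin on the work surface. World frame = base frame: x ahead of the robot, y to its left, z up, the work surface at z = 0. Lengths are in m, angles in rad, forces in N, time in s.
With the tool pointing down it reaches from about 0.4 to 0.875 m from the base axis. Payload 6.5 kg.
Tool frame: the origin (TCP) lies between the finger pads; the fingertips stand 22 mm ahead of it and the grasp point (between the pads) lies 3 mm ahead of it; z points along the fingers, y is the direction in which the jaws open and shut (so a half turn about z gives the same grasp; the last joint's range is limited). The gripper opens to 85 mm and grips with 20 to 120 N. Pads are 22 mm wide; open, the fingers measure 114 mm over their backs; the gripper's body (76 mm by 85 mm) begins 54 mm behind the grasp point. The pads swing forward as they close: fully open they stand 13 mm farther back than shut.
Start: joints at [-1.324, 0.536, -0.004, 1.538, 0.003, 1.067, -0.071], TCP at [0.2, 0.618, 0.253] pointing down, gripper open.
Joint ranges: [-2.7, 2.7], [-0.37, 2.16], [-1.27, 1.26], [0.24, 2.4], [-1.31, 4.45], [0.19, 1.91], [-2.76, 2.76]. Speed limits (rad/s): [2.39, 2.39, 3.14, 3.14, 3.14, 3.14, 3.14].

## Interface

Orientations are given as [roll, pitch, yaw] about the fixed x, y, z axes, in that order (R = Rz(yaw) Ry(pitch) Rx(roll)).
In Python, from rig import arm gives the robot as it stands. The module is installed in compiled form; this text tells all that it offers.
- The arm moves only by the tool send_rows, never from a script. Its argument "commands" is a list that holds one entry, the list of rows, each a list of 6 numbers: the shift along the tool's x, y, z in mm, then the turn, a rotation vector about the tool's x, y, z in rad. In form: [[[dx, dy, dz, ax, ay, az], ...]]. A call has 1 to 12 rows; each row shifts and turns the commanded pose from where the row before left it, along the tool's axes as they then stand; what a row does not reach is not made up. A row lasts 1/10 s, in which the tool goes at most 50 mm and 8.59 degrees, less where a joint would pass 70% of its speed; a pose out of reach is approached as far as the arm can. A call is refused whole if a number of a shift passes 50 or a number of a turn 0.15, either way. A call with a gripper value outside its range is refused whole. "gripper" is the closure, from 0 (fully open) to 1 (shut), set as the call begins (left out, the last holds). The fingers move at their own pace and stop on an object; the grip force is fixed at half the most. Time passes only in rows, so rows that do not move let the fingers close. It gives the time, the measured TCP pose, the force and the opening at its end, in the units of the state.
- arm.sense(): the state, without advancing time (a new reading comes with each control period).
- arm.read_camera(name): name is "scene" or "top" or "wrist"; returns (picture, depth): 400x640x3 uint8, blue, green, red; 400x640 float32, m along the optical axis (not along the pixel's ray), 0 where there is no reading.
- arm.camera_params(name): a dict with "fov_y" (degrees; the focal length in pixels is half the picture's height over the tangent of half this angle, whatever the lens; pixels are square), "cx", "cy" (the principal point, pixels), "rvec" (rotation vector, rad) and "tvec" (3), from world to camera coordinates, as OpenCV has them. Camera axes: x right, y down, z forward; pixel columns grow to the right and rows downward; lengths in m; the calibration is good to about 2 mm. A picture is of the moment at which its call begins: read the wrist's pose just before it. camera_params takes no time and is no camera call; for the wrist camera it gives the pose at the moment of the call.
- arm.sign_off(): hands the job in, once; it reports no verdict.
Trained networks look in the newest picture that a camera, given by its name, has taken for a name from the list of things; names that differ only in an ending like _2 or _b are one class to them, and where a whole thing is asked for, a point or a joint stands for the part that bears it (a point fixed in the world has none). Each returns a list of dicts, best first, with "conf" (0 to 1); they miss things now and then, are a little off and sometimes report something else, mostly with a low value. They report only what shows in the picture. A call takes as long as a camera call. They do not tell look-alikes from the thing itself.
- arm.silhouettes(camera, target): "region" (400x640 bool, what is visible of it) and "extent" ([left, top, right, bottom] in pixels, round what is visible of it).
The state is a dict: "clock": time; "joint_positions": joint angles; "dq": joint speeds; "effort": joint torques, N m; "ee_pos": TCP position; "orientation": TCP orientation; "force": force on the tool from outside, world axes, zero at the start; "wrist_torque": the same for the moment, N m; "finger_gap": opening from 0.0 (shut) to 1.0 (fully open).
Only numpy, scipy, OpenCV 4.12 (cv2) and the standard library are available. Lean on these libraries where they do the work, as an engineer would, in place of code of your own. Each camera call takes 0.05 s, during which the arm holds its last target. There are 200 camera calls.

## Working session

There is one attempt and no reset: what is moved stays moved. The work goes in short steps, Python scripts to look and compute and a tool call to move; the robot and the scene stay as the last step left them, time stands still between calls to the robot, and variables do not carry over. Pictures are saved under pics/ and viewed, about 8 in all and at most 12, crops included, and the job is handed in when it is done.

Besides the shell and the picture viewer there is one more tool, called by a JSON object that holds its "name" and its "arguments", one argument or row to a line. send_rows: Moves the arm, as the interface text tells. Its arguments: {"type":"object","properties":{"commands":{"type":"array","items":{"type":"array","items":{"type":"array","items":{"type":"number"}}}},"gripper":{"type":"number"}},"required":["commands"]}

```bash
mkdir -p pics
cat > h.py <<'E'
import numpy as np, cv2
from rig import arm
def cam(n):
    p=arm.camera_params(n); im,d=arm.read_camera(n)
    f=200/np.tan(np.radians(p['fov_y'])/2); R=cv2.Rodrigues(np.array(p['rvec'],float))[0]
    return im,d,(f,p['cx'],p['cy'],R,np.array(p['tvec'],float).ravel())
def world(P,u,v,z):
    f,cx,cy,R,t=P; u=np.asarray(u,float);v=np.asarray(v,float);z=np.asarray(z,float)
    c=np.stack([(u-cx)/f*z,(v-cy)/f*z,z],-1); return (c-t)@R
def onplane(P,u,v,h):
    f,cx,cy,R,t=P; d=np.array([(u-cx)/f,(v-cy)/f,1.])@R; o=-R.T@t
    return o+d*(h-o[2])/d[2]
def pix(P,X):
    f,cx,cy,R,t=P; c=np.asarray(X,float)@R.T+t; return c[...,:2]/c[...,2:]*f+[cx,cy]
E
python3 - <<'E'
from h import *
s=arm.sense(); print({k:np.round(v,3) for k,v in s.items()})
for n in ['top','scene']:
    im,d,P=cam(n); cv2.imwrite(f'pics/{n}0.png',im); np.savez(f'{n}0.npz',im=im,d=d)
    print(n,'cam pos',-P[3].T@P[4],'f',P[0])
    for t in ['bar','block','collar','jig','screw']:
        for r in arm.silhouettes(n,t)[:3]:
            m=r['region']&(d>0); v,u=np.nonzero(m); 
            if len(u): W=world(P,u,v,d[v,u]); print(t,round(r['conf'],2),np.round(r['extent']),np.round(np.median(W,0),3),W.min(0).round(3),W.max(0).round(3))
E
```

```text
{'clock': np.float64(0.0), 'joint_positions': array([-1.324,  0.537, -0.004,  1.539,  0.003,  1.067, -0.071]), 'dq': array([-0.002,  0.001,  0.001, -0.001,  0.001, -0.002,  0.001]), 'effort': array([-0.0000e+00, -5.8343e+01,  1.0490e+00, -2.5910e+01,  1.2000e-02,
        9.0000e-03, -0.0000e+00]), 'ee_pos': array([0.2  , 0.618, 0.252]), 'orientation': array([-3.14 ,  0.   ,  2.829]), 'force': array([-0.189, -0.858,  0.487]), 'wrist_torque': array([-0.033, -0.009,  0.026]), 'finger_gap': np.float64(1.003)}
top cam pos [0.31634492 0.01738707 1.40489707] f 480.22734435263084
bar 0.63 [466. 268. 482. 281.] [ 0.364 -0.385  0.093] [ 0.353 -0.427 -0.001] [ 0.376 -0.378  0.104]
bar 0.59 [446. 246. 454. 258.] [ 0.425 -0.32   0.114] [ 0.416 -0.349  0.037] [ 0.443 -0.312  0.126]
bar 0.51 [445. 220. 459. 228.] [ 0.503 -0.335  0.094] [ 0.495 -0.348  0.017] [ 0.512 -0.329  0.107]
block 0.91 [429. 242. 456. 265.] [ 0.421 -0.314  0.043] [ 0.393 -0.359 -0.003] [ 0.464 -0.29   0.122]
collar 0.88 [292. 166. 342. 220.] [0.579 0.035 0.042] [ 0.531 -0.042  0.001] [0.694 0.107 0.115]
collar 0.5 [144. 191. 
[... 417 characters left out ...]
465 -0.221  0.102]
bar 0.75 [161. 232. 175. 266.] [ 0.512 -0.338  0.073] [ 0.455 -0.349 -0.   ] [ 0.519 -0.325  0.101]
bar 0.74 [156. 206. 172. 231.] [ 0.434 -0.322  0.099] [ 0.347 -0.331  0.045] [ 0.439 -0.307  0.121]
block 0.56 [156. 220. 189. 256.] [ 0.454 -0.312  0.043] [ 0.395 -0.353 -0.001] [ 0.513 -0.289  0.1  ]
collar 0.9 [303. 215. 372. 263.] [0.639 0.022 0.043] [ 0.538 -0.057  0.008] [0.693 0.142 0.099]
jig 0.83 [249. 173. 443. 292.] [ 0.631 -0.001  0.063] [ 0.431 -0.165 -0.001] [0.692 0.46  0.132]
jig 0.29 [412. 232. 441. 263.] [0.747 0.194 0.044] [ 0.67   0.138 -0.   ] [0.809 0.28  0.071]
screw 0.66 [332. 224. 345. 237.] [0.62  0.033 0.061] [0.604 0.022 0.048] [0.634 0.057 0.088]
```

View pics/top0.png

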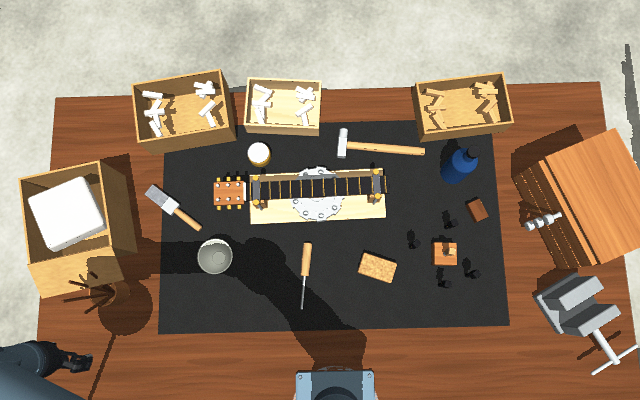

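View pics/scene0.png

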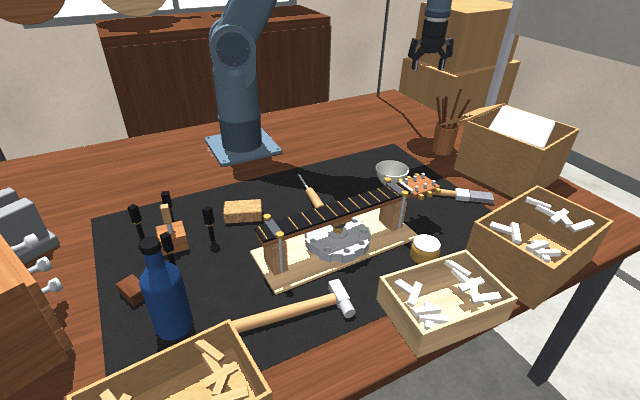

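The true bar is the wooden-handled one in the block: top (448,252), scene (166,218). It could be confused with the four black look-alikes, at top (414,240), (450,222), (444,280) and (474,270). The ring is under the neck at top (317,195). The headstock points to +y.

```bash
cat >> h.py <<'E'
from scipy.spatial.transform import Rotation as Ro
def plan(target,yaw,roll=np.pi,n=None):
    """tool-frame shift (mm) and yaw turn from the present pose to a tool-down target"""
    s=arm.sense(); R=Ro.from_euler('xyz',s['orientation']).as_matrix()
    d=R.T@(np.array(target)-s['ee_pos'])*1000
    T=Ro.from_euler('xyz',[np.pi,0,yaw]).as_matrix()
    print('clock',round(float(s['clock']),2),'ee',s['ee_pos'].round(4),'rpy',s['orientation'].round(3),'shift mm',d.round(1),'turn',Ro.from_matrix(R.T@T).as_rotvec().round(3))
E
python3 - <<'E'
from h import *
p=arm.camera_params('wrist');R=cv2.Rodrigues(np.array(p['rvec'],float))[0];t=np.array(p['tvec']).ravel()
s=arm.sense();Rt=Ro.from_euler('xyz',s['orientation']).as_matrix()
print('cam in tool',Rt.T@(-R.T@t-s['ee_pos']),'cam axes in tool\n',(R@Rt).round(3),p['fov_y'],p['cx'],p['cy'])
im,d,P=cam('top')
v,u=np.nonzero(d>0);W=world(P,u,v,d[v,u])
m=(W[:,2]>.108)&(W[:,2]<.125)&(abs(W[:,1]-.03)<.12)&(abs(W[:,0]-.6)<.07);N=W[m]
k=np.polyfit(N[:,1],N[:,0],1);print('neck line x=',k,len(N),np.median(N[:,2]))
m=(W[:,2]>.036)&(W[:,2]<.05)&(abs(W[:,1]-.03)<.12)&(abs(W[:,0]-.6)<.1);print('ring',m.sum(),W[m].min(0),W[m].max(0))
c,r=cv2.minEnclosingCircle(W[m][:,:2].astype(np.float32));print(c,r)
m=(W[:,2]>.112)&(W[:,2]<.13)&(abs(W[:,1]+.32)<.04)&(abs(W[:,0]-.42)<.05);print('bar',W[m].mean(0),m.sum())
plan([.44,.03,.30],np.pi)
plan([.36,-.25,.30],np.pi)
E
```

```text
cam in tool [ 0.07026535  0.00054528 -0.11990858] cam axes in tool
 [[ 0.001  1.    -0.001]
 [-0.961  0.    -0.277]
 [-0.277  0.001  0.961]] 66.22337292667788 319.38008935605677 197.8859289689976
neck line x= [-0.02463051  0.61049129] 1570 0.11678527191818798
ring 1150 [ 0.5292595  -0.04411925  0.03603382] [0.68816328 0.11283713 0.04996182]
(0.6097724437713623, 0.03611792251467705) 0.08151968568563461
bar [ 0.42523209 -0.32286081  0.11837621] 49
clock 0.65 ee [0.2    0.6185 0.2533] rpy [3.142 0.    2.829] shift mm [-409.4 -486.1  -46.7] turn [ 0.     0.    -0.313]
clock 0.65 ee [0.2    0.6185 0.2533] rpy [3.142 0.    2.829] shift mm [-419.4 -777.1  -46.7] turn [ 0.     0.    -0.313]
```

{"name": "send_rows", "arguments": {
  "commands": [
    [[-34,-36,-3,0,0,0],[-34,-40,-4,0,0,0],[-34,-40,-4,0,0,0],[-34,-40,-4,0,0,0],[-34,-40,-4,0,0,0],[-34,-40,-4,0,0,0],[-34,-40,-4,0,0,0],[-34,-40,-4,0,0,0],[-34,-40,-4,0,0,0],[-34,-40,-4,0,0,0],[-34,-40,-4,0,0,-0.15],[-34,-40,-4,0,0,-0.15]]
  ],
  "gripper": 0.45
}}

```text
clock: 1.85
ee_pos: [0.4283, 0.0859, 0.2971]
orientation: [3.141, 0.0, 3.073]
force: [1.4, 0.7, 0.4]
finger_gap: 0.552
```

{"name": "send_rows", "arguments": {
  "commands": [
    [[0,0,0,0,0,0],[0,0,0,0,0,0]]
  ]
}}

```text
clock: 2.05
ee_pos: [0.4284, 0.0875, 0.2967]
orientation: [3.141, 0.0, 3.065]
force: [0.6, 0.2, 0.1]
finger_gap: 0.549
```

Run:
```python
from h import *
im,d,P=cam('wrist'); cv2.imwrite('pics/w1.png',im); np.savez('w1.npz',im=im,d=d,f=P[0],cx=P[1],cy=P[2],R=P[3],t=P[4])
v,u=np.nonzero(d>0);W=world(P,u,v,d[v,u])
m=(abs(W[:,1]-.03)<.12)&(abs(W[:,0]-.6)<.09)&(W[:,2]>.03)&(W[:,2]<.055)
print(np.histogram(W[m][:,2],bins=np.arange(.03,.056,.001)))
plan([.36,-.25,.28],np.pi)
print(pix(P,[.61,.036,.117]))
# rectified view of the ring top plane, 2px/mm
h=.042
xs=np.arange(.50,.60,.0005)[::-1]; ys=np.arange(-.07,.14,.0005)[::-1]
X,Y=np.meshgrid(xs,ys,indexing='ij'); p=pix(P,np.stack([X,Y,X*0+h],-1)).astype(np.float32)
o=cv2.remap(im,p[...,0],p[...,1],cv2.INTER_LINEAR); cv2.imwrite('pics/w1r.png',np.vstack([cv2.resize(im,(640,400)),cv2.copyMakeBorder(o,0,0,0,640-o.shape[1],0)]))
```

```text
(array([  27,   47,   35,   32,   36,   33,   37,   38,   38,   51,  254,
       1136, 1326,  322,   29,   13,   40,  148,  175,   33,    1,    6,
         11,   10,    1]), array([0.03 , 0.031, 0.032, 0.033, 0.034, 0.035, 0.036, 0.037, 0.038,
       0.039, 0.04 , 0.041, 0.042, 0.043, 0.044, 0.045, 0.046, 0.047,
       0.048, 0.049, 0.05 , 0.051, 0.052, 0.053, 0.054, 0.055]))
clock 2.1 ee [0.4279 0.0884 0.2966] rpy [ 3.141 -0.     3.068] shift mm [  42.7 -342.5   16.4] turn [ 0.    -0.    -0.074]
[286.31858896 336.56827838]
```

View pics/w1r.png

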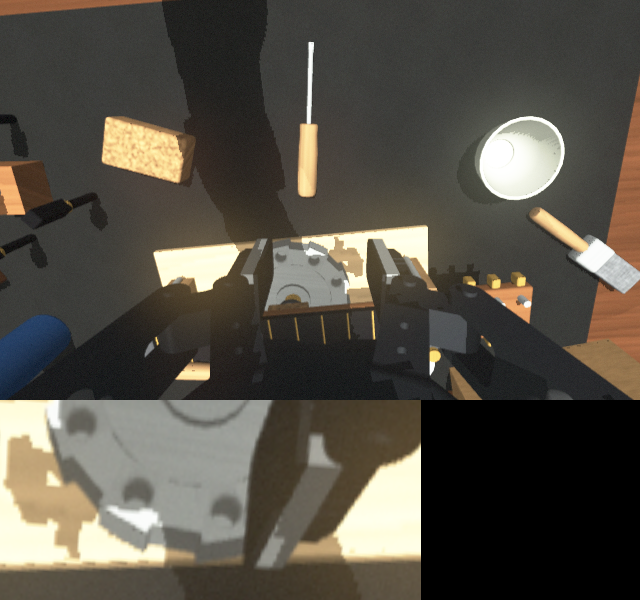

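Rectified view (2 px/mm, lower part): the ring holes are at (80,422), (138,492) and (228,508). With the centre at (0.610, 0.036), that puts holes at about 108.5°, 148.5° and 188.5°, and the ring top at z≈0.042. Next I go above the block.

{"name": "send_rows", "arguments": {
  "commands": [
    [[0,-30,1,0,0,0],[0,-38,2,0,0,0],[0,-38,2,0,0,0],[-1,-38,3,0,0,0],[-1,-38,3,0,0,0],[-1,-38,3,0,0,0],[-1,-38,3,0,0,0],[-1,-38,3,0,0,0],[-1,-38,3,0,0,0],[0,-38,2,0,0,0],[0,-30,2,0,0,-0.07],[0,0,0,0,0,0]]
  ]
}}

```text
clock: 3.3
ee_pos: [0.4044, -0.316, 0.2693]
orientation: [-3.14, -0.001, 3.136]
force: [-0.2, -0.4, -0.2]
finger_gap: 0.549
```

{"name": "send_rows", "arguments": {
  "commands": [
    [[0,0,0,0,0,0],[0,0,0,0,0,0]]
  ]
}}

```text
clock: 3.5
ee_pos: [0.4056, -0.3114, 0.2693]
orientation: [3.14, -0.0, 3.141]
force: [-0.3, -0.6, 0.3]
finger_gap: 0.551
```

Run:
```python
from h import *
im,d,P=cam('wrist'); np.savez('w2.npz',im=im,d=d)
v,u=np.nonzero(d>0);W=world(P,u,v,d[v,u])
m=(abs(W[:,1]+.322)<.03)&(abs(W[:,0]-.425)<.03)&(W[:,2]>.114)&(W[:,2]<.127)
q=np.stack([u,v],1)[m];print(m.sum(),W[m].mean(0),W[m][:,2].mean())
print(cv2.minAreaRect(W[m][:,:2].astype(np.float32)*1000))
for r in arm.silhouettes('wrist','bar')[:5]: print(r['conf'],np.round(r['extent']))
c=q.mean(0).astype(int);x0=max(c[0]-110,0);y0=max(c[1]-90,0)
cv2.imwrite('pics/w2.png',cv2.resize(im[y0:y0+180,x0:x0+220],None,fx=3,fy=3,interpolation=cv2.INTER_CUBIC));print(c,x0,y0)
plan([.425,-.322,.2],np.pi)
```

```text
367 [ 0.42386695 -0.32128031  0.11883571] 0.11883570827871681
((424.5991516113281, -321.32989501953125), (17.9440975189209, 18.07939338684082), 80.8306655883789)
0.95 [296. 187. 316. 222.]
0.91 [282. 233. 309. 282.]
0.9 [310. 102. 334. 125.]
0.66 [226. 127. 266. 156.]
0.59 [373. 192. 410. 238.]
[307 208] 197 118
clock 3.6 ee [ 0.4056 -0.3117  0.2695] rpy [3.141 0.    3.141] shift mm [-19.4 -10.4  69.5] turn [ 0.001  0.    -0.001]
```

View pics/w2.png

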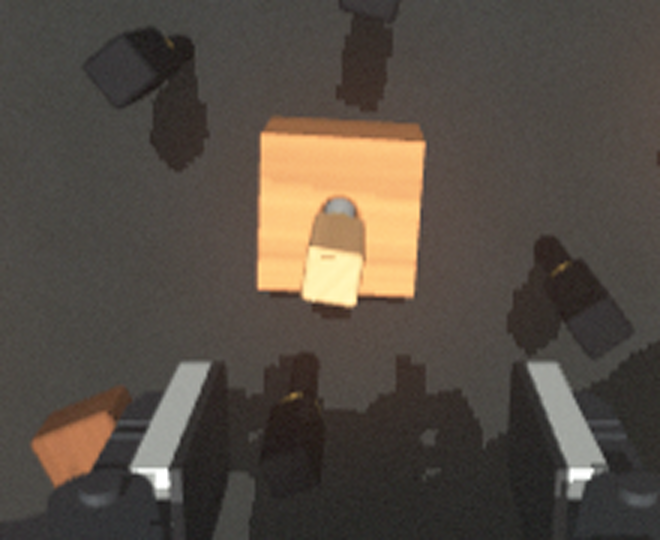

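The bar's wooden handle is at crop (332,277), in the block, its rod entering the hole. All neighbours are black. The handle is turned about −0.15 rad.

{"name": "send_rows", "arguments": {
  "commands": [
    [[-7,-4,20,0,0,0],[-8,-4,30,0,0,0],[-4,-2,30,0,0,0.145],[0,0,30,0,0,0],[0,0,10,0,0,0],[0,0,0,0,0,0],[0,0,0,0,0,0]]
  ]
}}

```text
clock: 4.3
ee_pos: [0.4245, -0.3237, 0.1507]
orientation: [-3.141, 0.001, 2.994]
force: [-0.5, 0.2, 0.5]
finger_gap: 0.548
```

Run:
```python
from h import *
plan([.4242,-.3213,.093],np.pi-.15)
```

```text
clock 4.3 ee [ 0.4245 -0.3237  0.1507] rpy [-3.141e+00  1.000e-03  2.994e+00] shift mm [ 0.7  2.3 57.7] turn [-0.     0.001  0.003]
```

{"name": "send_rows", "arguments": {
  "commands": [
    [[0,2,14,0,0,0],[0,0,15,0,0,0],[0,0,15,0,0,0],[0,0,14,0,0,0],[0,0,0,0,0,0],[0,0,0,0,0,0]]
  ]
}}

```text
clock: 4.9
ee_pos: [0.4238, -0.3216, 0.091]
orientation: [3.141, -0.001, 2.993]
force: [0.2, 0.5, 0.1]
finger_gap: 0.547
```

{"name": "send_rows", "arguments": {
  "commands": [
    [[0,0,0,0,0,0],[0,0,0,0,0,0],[0,0,0,0,0,0],[0,0,0,0,0,0],[0,0,0,0,0,0],[0,0,0,0,0,0]]
  ],
  "gripper": 1
}}

```text
clock: 5.5
ee_pos: [0.4245, -0.3218, 0.0921]
orientation: [-3.141, 0.001, 2.994]
force: [-0.5, 0.0, 5.8]
finger_gap: 0.202
```

{"name": "send_rows", "arguments": {
  "commands": [
    [[0,0,-5,0,0,0],[0,0,-15,0,0,0],[0,0,-25,0,0,0],[0,0,-30,0,0,0],[0,0,-25,0,0,0],[0,0,-5,0,0,0],[0,0,0,0,0,0]]
  ]
}}

```text
clock: 6.2
ee_pos: [0.4245, -0.3214, 0.1975]
orientation: [3.142, 0.002, 2.994]
force: [1.7, -0.3, -1.2]
finger_gap: 0.198
```

Run:
```python
from h import *
s=arm.sense();print(s['force'],s['finger_gap'],s['wrist_torque'])
a=np.radians(228.5)
plan([.6098+.066*np.cos(a),.0361+.066*np.sin(a),.16],np.pi+.025)
im,d,P=cam('wrist')
R=Ro.from_euler('xyz',s['orientation']).as_matrix();print('expected foot pix',pix(P,s['ee_pos']+R@[0,0,.073]),'handle top',pix(P,s['ee_pos']-R@[0,0,.027]))
cv2.imwrite('pics/w3.png',im)
```

```text
[ 1.65769775 -0.32909096 -1.1932323 ] 0.19764811712355193 [ 0.02658477 -0.02380639  0.02289413]
clock 6.2 ee [ 0.4245 -0.3214  0.1975] rpy [3.142e+00 2.000e-03 2.994e+00] shift mm [-94.7 325.6  37.6] turn [-0.     0.002 -0.173]
expected foot pix [318.19922791 218.83734363] handle top [317.49672246 315.47487666]
```

View pics/w3.png

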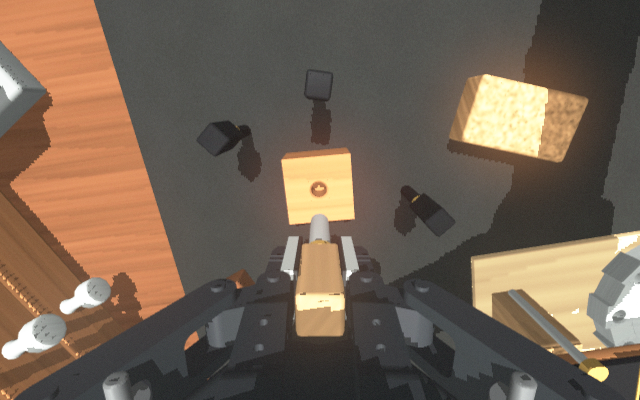

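The bar is held upright, with its foot at (318,220) where expected. The block is empty. Now to the ring, hole at 228.5°.

{"name": "send_rows", "arguments": {
  "commands": [
    [[0,0,0,0,0,-0.087],[0,20,0,0,0,-0.087],[0,36,0,0,0,0],[0,40,0,0,0,0],[0,40,0,0,0,0],[-20,40,0,0,0,0],[-25,40,0,0,0,0],[-30,38,0,0,0,0],[-30,35,0,0,0,0],[-30,15,15,0,0,0],[-15,0,20,0,0,0],[0,0,0,0,0,0]]
  ]
}}

```text
clock: 7.45
ee_pos: [0.5669, -0.0125, 0.1578]
orientation: [-3.141, -0.006, -3.113]
force: [-0.1, 0.1, -1.3]
finger_gap: 0.198
```

{"name": "send_rows", "arguments": {
  "commands": [
    [[0,0,0,0,0,0],[0,0,0,0,0,0]]
  ]
}}

```text
clock: 7.65
ee_pos: [0.5669, -0.0147, 0.1616]
orientation: [-3.141, -0.001, -3.117]
force: [1.1, -0.8, -1.4]
finger_gap: 0.202
```

Run:
```python
from h import *
a=np.radians(228.5)
T=np.array([.6098+.066*np.cos(a),.0361+.066*np.sin(a),.13])
plan(T,np.pi+.025)
im,d,P=cam('wrist')
h=.042
xs=np.arange(.51,.60,.00025)[::-1]; ys=np.arange(-.06,.13,.00025)[::-1]
X,Y=np.meshgrid(xs,ys,indexing='ij'); p=pix(P,np.stack([X,Y,X*0+h],-1)).astype(np.float32)
o=cv2.remap(im,p[...,0],p[...,1],cv2.INTER_LINEAR)
for k in range(108,300,40):
    a=np.radians(k+.5);q=(.6098+.066*np.cos(a),.0361+.066*np.sin(a)); cv2.circle(o,(int((.13-q[1])/.00025),int((.6-q[0])/.00025)),29,(0,0,255),1)
s=arm.sense();print('foot xy',s['ee_pos'],s['force'])
cv2.imwrite('pics/w4.png',o)
```

```text
clock 7.65 ee [ 0.5669 -0.0147  0.1616] rpy [-3.141e+00 -1.000e-03 -3.117e+00] shift mm [ 0.7  1.3 31.6] turn [-0.    -0.001 -0.   ]
foot xy [ 0.56715487 -0.01451407  0.16199896] [-0.14722991 -0.17128939 -0.53721268]
```

View pics/w4.png

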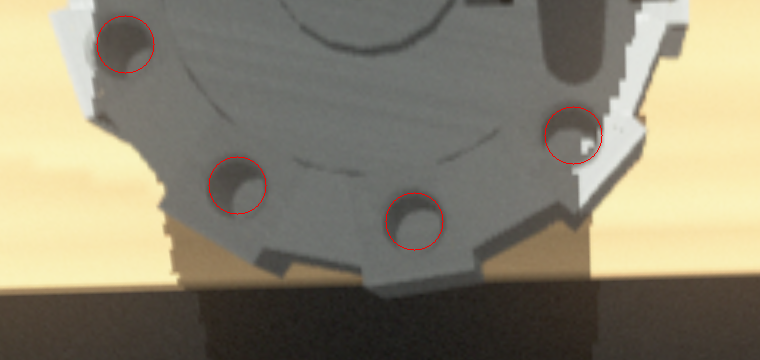

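The predicted hole circles match the real holes well, e.g. (573,135) for the target. Insert.

{"name": "send_rows", "arguments": {
  "commands": [
    [[1,1,14,0,0,0],[0,0,18,0,0,0],[0,0,12,0,0,0],[0,0,4,0,0,0],[0,0,4,0,0,0],[0,0,4,0,0,0],[0,0,0,0,0,0]]
  ]
}}

```text
clock: 8.4
ee_pos: [0.5666, -0.0128, 0.1053]
orientation: [3.142, -0.001, -3.116]
force: [-1.8, -0.6, -1.9]
finger_gap: 0.202
```

{"name": "send_rows", "arguments": {
  "commands": [
    [[0,0,3,0,0,0],[0,0,3,0,0,0],[0,0,2,0,0,0],[0,0,0,0,0,0]]
  ]
}}

```text
clock: 8.8
ee_pos: [0.5666, -0.0128, 0.0972]
orientation: [-3.142, -0.001, -3.116]
force: [-2.5, -0.7, -2.2]
finger_gap: 0.202
```

```bash
cat > arc.py <<'E'
import sys,numpy as np,json
a,b,st=map(float,sys.argv[1:4]); R=66
f=np.radians(a)-st*np.arange(int(round(np.radians(a-b)/st))+1)
P=np.round(np.stack([-R*np.cos(f),R*np.sin(f)],1),1); D=np.diff(P,axis=0).round(1)
for i in range(0,len(D),12): print(np.degrees(f[min(i+12,len(f)-1)]).round(1),[[x,y,0,0,0,0] for x,y in D[i:i+12].tolist()])
E
python3 arc.py 227.1 132 .05
```

```text
192.7 [[2.4, 2.3, 0, 0, 0, 0], [2.2, 2.4, 0, 0, 0, 0], [2.1, 2.5, 0, 0, 0, 0], [2.0, 2.6, 0, 0, 0, 0], [1.9, 2.8, 0, 0, 0, 0], [1.7, 2.8, 0, 0, 0, 0], [1.6, 2.9, 0, 0, 0, 0], [1.4, 3.0, 0, 0, 0, 0], [1.3, 3.0, 0, 0, 0, 0], [1.1, 3.1, 0, 0, 0, 0], [1.0, 3.2, 0, 0, 0, 0], [0.8, 3.2, 0, 0, 0, 0]]
158.3 [[0.6, 3.2, 0, 0, 0, 0], [0.5, 3.3, 0, 0, 0, 0], [0.3, 3.2, 0, 0, 0, 0], [0.2, 3.3, 0, 0, 0, 0], [0.0, 3.3, 0, 0, 0, 0], [-0.2, 3.3, 0, 0, 0, 0], [-0.3, 3.3, 0, 0, 0, 0], [-0.5, 3.3, 0, 0, 0, 0], [-0.7, 3.2, 0, 0, 0, 0], [-0.8, 3.2, 0, 0, 0, 0], [-1.0, 3.2, 0, 0, 0, 0], [-1.2, 3.1, 0, 0, 0, 0]]
132.6 [[-1.3, 3.0, 0, 0, 0, 0], [-1.4, 3.0, 0, 0, 0, 0], [-1.6, 2.8, 0, 0, 0, 0], [-1.7, 2.9, 0, 0, 0, 0], [-1.9, 2.7, 0, 0, 0, 0], [-2.0, 2.6, 0, 0, 0, 0], [-2.1, 2.5, 0, 0, 0, 0], [-2.3, 2.4, 0, 0, 0, 0], [-2.4, 2.3, 0, 0, 0, 0]]
```

{"name": "send_rows", "arguments": {
  "commands": [
    [[2.4,2.3,0,0,0,0],[2.2,2.4,0,0,0,0],[2.1,2.5,0,0,0,0],[2.0,2.6,0,0,0,0]]
  ]
}}

```text
clock: 9.2
ee_pos: [0.5601, -0.0066, 0.0983]
orientation: [-3.137, 0.006, -3.118]
force: [2.8, -8.6, -2.7]
finger_gap: 0.203
```

{"name": "send_rows", "arguments": {
  "commands": [
    [[1.9,2.8,0,0,0,0],[1.7,2.8,0,0,0,0],[1.6,2.9,0,0,0,0],[1.4,3.0,0,0,0,0],[1.3,3.0,0,0,0,0],[1.1,3.1,0,0,0,0],[1.0,3.2,0,0,0,0],[0.8,3.2,0,0,0,0]]
  ]
}}

```text
clock: 10.0
ee_pos: [0.5469, 0.0167, 0.0981]
orientation: [-3.137, 0.002, -3.118]
force: [-1.3, -10.1, 1.0]
finger_gap: 0.203
```

Run:
```python
from h import *
s=arm.sense();print({k:np.round(s[k],3) for k in ['ee_pos','orientation','force','wrist_torque','finger_gap']})
d=(s['ee_pos']-[.6098,.0361,0])[:2];print('r',np.hypot(*d),'phi',np.degrees(np.arctan2(d[1],d[0]))%360-1.4)
t=np.array([d[1],-d[0]])/np.hypot(*d);print('tang',s['force'][:2]@t,'rad',s['force'][:2]@d/np.hypot(*d))
```

```text
{'ee_pos': array([0.547, 0.017, 0.098]), 'orientation': array([-3.137e+00,  2.000e-03, -3.118e+00]), 'force': array([ -1.323, -10.132,   1.009]), 'wrist_torque': array([-2.514,  0.264, -0.033]), 'finger_gap': np.float64(0.203)}
r 0.06583614232329336 phi 195.71766775355277
tang -9.294116976586313 rad 4.246494066260451
```

{"name": "send_rows", "arguments": {
  "commands": [
    [[0.6,3.2,0,0,0,0],[0.5,3.3,0,0,0,0],[0.3,3.2,0,0,0,0],[0.2,3.3,0,0,0,0],[0.0,3.3,0,0,0,0],[-0.2,3.3,0,0,0,0]]
  ]
}}

```text
clock: 10.6
ee_pos: [0.5438, 0.0367, 0.0976]
orientation: [-3.138, -0.001, -3.118]
force: [-3.2, -9.0, 0.1]
finger_gap: 0.202
```

{"name": "send_rows", "arguments": {
  "commands": [
    [[-0.3,3.3,0,0,0,0],[-0.5,3.3,0,0,0,0],[-0.7,3.2,0,0,0,0],[-0.8,3.2,0,0,0,0],[-1.0,3.2,0,0,0,0],[-1.2,3.1,0,0,0,0]]
  ]
}}

```text
clock: 11.2
ee_pos: [0.5469, 0.0566, 0.0972]
orientation: [-3.138, -0.003, -3.118]
force: [-4.8, -8.1, 0.3]
finger_gap: 0.204
```

{"name": "send_rows", "arguments": {
  "commands": [
    [[-1.3,3.0,0,0,0,0],[-1.4,3.0,0,0,0,0],[-1.6,2.8,0,0,0,0],[-1.7,2.9,0,0,0,0]]
  ]
}}

```text
clock: 11.6
ee_pos: [0.552, 0.0687, 0.097]
orientation: [-3.139, -0.004, -3.117]
force: [-3.9, -8.3, -0.5]
finger_gap: 0.203
```

```bash
cat > f.py <<'E'
from h import *
s=arm.sense();print({k:np.round(s[k],3) for k in ['ee_pos','orientation','force','wrist_torque','finger_gap']})
d=(s['ee_pos']-[.6098,.0361,0])[:2];print('r',np.hypot(*d),'phi',np.degrees(np.arctan2(d[1],d[0]))%360-1.4)
t=np.array([d[1],-d[0]])/np.hypot(*d);print('tang',s['force'][:2]@t,'rad',s['force'][:2]@d/np.hypot(*d))
E
python3 f.py
```

```text
{'ee_pos': array([0.552, 0.069, 0.097]), 'orientation': array([-3.139, -0.004, -3.117]), 'force': array([-3.921, -8.336, -0.488]), 'wrist_torque': array([-1.875,  1.3  , -0.089]), 'finger_gap': np.float64(0.203)}
r 0.06630819634929427 phi 149.1706507544334
tang -9.186899381512076 rad -0.6807765990643522
```

{"name": "send_rows", "arguments": {
  "commands": [
    [[-1.9,2.7,0,0,0,0],[-2.0,2.6,0,0,0,0],[-1.0,1.3,0,0,0,0],[-1.1,1.2,0,0,0,0]]
  ]
}}

```text
clock: 12.0
ee_pos: [0.5576, 0.077, 0.0968]
orientation: [-3.139, -0.005, -3.117]
force: [-4.5, -7.5, -0.7]
finger_gap: 0.2
```

{"name": "send_rows", "arguments": {
  "commands": [
    [[-1.1,1.2,0,0,0,0],[-1.2,1.2,0,0,0,0],[-1.2,1.1,0,0,0,0],[-1.2,1.1,0,0,0,0]]
  ]
}}

```text
clock: 12.4
ee_pos: [0.5618, 0.0819, 0.0967]
orientation: [-3.139, -0.006, -3.117]
force: [-6.3, -5.6, -0.9]
finger_gap: 0.205
```

```bash
python3 f.py
```

```text
{'ee_pos': array([0.562, 0.082, 0.097]), 'orientation': array([-3.139, -0.006, -3.117]), 'force': array([-6.273, -5.58 , -0.893]), 'wrist_torque': array([-1.429,  1.595, -0.02 ]), 'finger_gap': np.float64(0.205)}
r 0.06632783767177887 phi 134.98176220193025
tang -8.366777895924923 rad 0.6917318727969514
```

{"name": "send_rows", "arguments": {
  "commands": [
    [[1.4,-1.4,0,0,0,0],[0.4,-0.4,-2,0,0,0],[0,0,-6,0,0,0],[0,0,-12,0,0,0],[0,0,-12,0,0,0],[0,0,-6,0,0,0],[3,-15,0,0,0,0],[4,-25,0,0,0,0],[2,-25,0,0,0,0],[0,-15,0,0,0,0],[0,0,0,0,0,0],[0,0,0,0,0,0]]
  ]
}}

```text
clock: 13.6
ee_pos: [0.5561, 0.0025, 0.1355]
orientation: [3.141, 0.0, -3.116]
force: [-1.1, 0.6, -1.1]
finger_gap: 0.201
```

```bash
cat > holes.py <<'E'
from h import *
import sys
name,guess=sys.argv[1],float(sys.argv[2])
s=arm.sense();im,d,P=cam('wrist');h=.042;k=.00025
xs=np.arange(.51,.60,k)[::-1]; ys=np.arange(-.06,.13,k)[::-1]
X,Y=np.meshgrid(xs,ys,indexing='ij'); p=pix(P,np.stack([X,Y,X*0+h],-1)).astype(np.float32)
o=cv2.remap(im,p[...,0],p[...,1],cv2.INTER_LINEAR)
for j in range(-2,4):
    a=np.radians(guess+40*j+1.4);q=(.6098+.066*np.cos(a),.0361+.066*np.sin(a)); cv2.circle(o,(int((.13-q[1])/k),int((.6-q[0])/k)),29,(0,0,255),1)
cv2.imwrite(f'pics/{name}.png',o)
print(s['ee_pos'],s['orientation'],s['force'])
E
python3 holes.py w5 136.5
```

```text
[0.55608052 0.00248846 0.13547273] [ 3.14073865e+00  3.37999409e-05 -3.11566280e+00] [-1.10651438  0.58906784 -1.09541157]
```

View pics/w5.png

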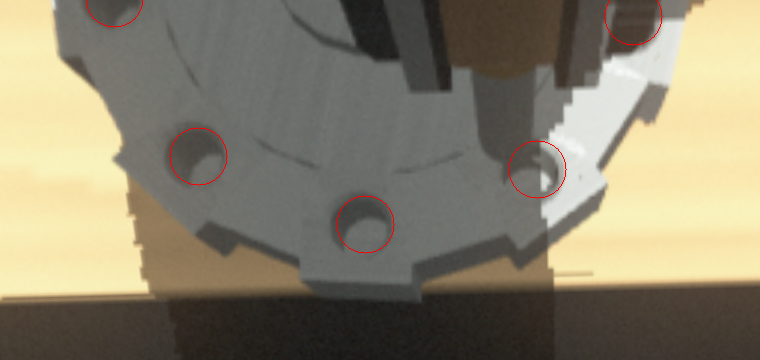

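The holes fit φ≈136° + 40k, for example at (361,222) and (533,170). I'll use the one at φ≈216°. The bar looks straight, with its foot at about (505,144).

{"name": "send_rows", "arguments": {
  "commands": [
    [[-1,-7,0,0,0,0],[0,0,8,0,0,0],[0,0,10,0,0,0],[0,0,6,0,0,0],[0,0,4,0,0,0],[0,0,4,0,0,0],[0,0,3,0,0,0],[0,0,3,0,0,0],[0,0,0,0,0,0]]
  ]
}}

```text
clock: 14.55
ee_pos: [0.5568, -0.0046, 0.0971]
orientation: [3.141, -0.001, -3.115]
force: [-0.5, 1.9, -2.2]
finger_gap: 0.203
```

```bash
python3 f.py;python3 arc.py 216 132 .04
```

```text
{'ee_pos': array([ 0.557, -0.005,  0.097]), 'orientation': array([ 3.141e+00, -1.000e-03, -3.115e+00]), 'force': array([-0.544,  1.877, -2.208]), 'wrist_torque': array([ 0.469,  0.268, -0.003]), 'finger_gap': np.float64(0.203)}
r 0.06688693842533902 phi 216.12360303744993
tang 1.819785610536534 rad -0.7113627693795548
188.5 [[1.5, 2.2, 0, 0, 0, 0], [1.4, 2.2, 0, 0, 0, 0], [1.4, 2.3, 0, 0, 0, 0], [1.2, 2.3, 0, 0, 0, 0], [1.1, 2.4, 0, 0, 0, 0], [1.1, 2.4, 0, 0, 0, 0], [0.9, 2.5, 0, 0, 0, 0], [0.9, 2.5, 0, 0, 0, 0], [0.7, 2.5, 0, 0, 0, 0], [0.7, 2.6, 0, 0, 0, 0], [0.5, 2.5, 0, 0, 0, 0], [0.5, 2.6, 0, 0, 0, 0]]
161.0 [[0.3, 2.7, 0, 0, 0, 0], [0.2, 2.6, 0, 0, 0, 0], [0.2, 2.6, 0, 0, 0, 0], [0.0, 2.7, 0, 0, 0, 0], [-0.1, 2.6, 0, 0, 0, 0], [-0.2, 2.6, 0, 0, 0, 0], [-0.3, 2.7, 0, 0, 0, 0], [-0.4, 2.6, 0, 0, 0, 0], [-0.5, 2.6, 0, 0, 0, 0], [-0.6, 2.5, 0, 0, 0, 0], [-0.7, 2.6, 0, 0, 0, 0], [-0.8, 2.5, 0, 0, 0, 0]]
133.5 [[-0.9, 2.5, 0, 0, 0, 0], [-1.0, 2.4, 0, 0, 0, 0], [-1.1, 2.4, 0, 0, 0, 0], [-1.2, 2.4, 0, 0, 0, 0], [-1.3, 2.3, 0, 0, 0, 0], [-1.4, 2.2, 0, 0, 0, 0], [-1.5, 2.2, 0, 0, 0, 0], [-1.5, 2.1, 0, 0, 0, 0], [-1.7, 2.1, 0, 0, 0, 0], [-1.7, 2.0, 0, 0, 0, 0], [-1.8, 1.9, 0, 0, 0, 0], [-1.9, 1.9, 0, 0, 0, 0]]
131.2 [[-1.9, 1.8, 0, 0, 0, 0]]
```

{"name": "send_rows", "arguments": {
  "commands": [
    [[1.5,2.2,0,0,0,0],[1.4,2.2,0,0,0,0],[1.4,2.3,0,0,0,0],[1.2,2.3,0,0,0,0],[1.1,2.4,0,0,0,0],[1.1,2.4,0,0,0,0]]
  ]
}}

```text
clock: 15.15
ee_pos: [0.551, 0.0053, 0.0982]
orientation: [-3.137, 0.005, -3.118]
force: [3.7, -6.9, -3.2]
finger_gap: 0.204
```

```bash
python3 f.py|tail -2
```

```text
r 0.06640116227776285 phi 206.2587120963631
tang -7.868161588968037 rad -0.06950376417604642
```

{"name": "send_rows", "arguments": {
  "commands": [
    [[0.9,2.5,0,0,0,0],[0.9,2.5,0,0,0,0],[0.7,2.5,0,0,0,0],[0.7,2.6,0,0,0,0],[0.5,2.5,0,0,0,0],[0.5,2.6,0,0,0,0]]
  ]
}}

```text
clock: 15.75
ee_pos: [0.5454, 0.0198, 0.0982]
orientation: [-3.137, 0.003, -3.118]
force: [1.2, -8.5, -0.9]
finger_gap: 0.199
```

```bash
python3 f.py|tail -2
```

```text
r 0.06639700509375568 phi 192.85117865955962
tang -8.513602542020807 rad 0.9238987682796647
```

{"name": "send_rows", "arguments": {
  "commands": [
    [[0.3,2.7,0,0,0,0],[0.2,2.6,0,0,0,0],[0.2,2.6,0,0,0,0],[0.0,2.7,0,0,0,0]]
  ]
}}

```text
clock: 16.15
ee_pos: [0.5437, 0.0303, 0.098]
orientation: [-3.137, 0.001, -3.118]
force: [-0.2, -8.9, -0.2]
finger_gap: 0.201
```

{"name": "send_rows", "arguments": {
  "commands": [
    [[-0.1,2.6,0,0,0,0],[-0.2,2.6,0,0,0,0],[-0.3,2.7,0,0,0,0],[-0.4,2.6,0,0,0,0]]
  ]
}}

```text
clock: 16.55
ee_pos: [0.5436, 0.0405, 0.0977]
orientation: [-3.137, -0.001, -3.118]
force: [-1.4, -10.4, -0.3]
finger_gap: 0.206
```

```bash
python3 f.py|tail -2
```

```text
r 0.06636980103823176 phi 174.79647812787607
tang -10.443358890928108 rad 0.7386768323821815
```

{"name": "send_rows", "arguments": {
  "commands": [
    [[-0.5,2.6,0,0,0,0],[-0.6,2.5,0,0,0,0],[-0.3,1.3,0,0,0,0]]
  ]
}}

```text
clock: 16.85
ee_pos: [0.5443, 0.0469, 0.0975]
orientation: [-3.137, -0.002, -3.118]
force: [-3.6, -8.7, 1.1]
finger_gap: 0.203
```

```bash
python3 f.py|tail -2
```

```text
r 0.0663847528613279 phi 169.19737321928247
tang -9.195583425178572 rad 2.0883863847090853
```

{"name": "send_rows", "arguments": {
  "commands": [
    [[-0.4,1.3,0,0,0,0],[-0.4,1.2,0,0,0,0],[-0.4,1.3,0,0,0,0]]
  ]
}}

```text
clock: 17.15
ee_pos: [0.545, 0.0504, 0.0974]
orientation: [-3.137, -0.003, -3.119]
force: [-4.0, -9.2, 1.3]
finger_gap: 0.199
```

```bash
python3 f.py|tail -2
```

```text
r 0.06635461485642102 phi 166.13873345425634
tang -9.816448885292074 rad 1.9531095849321063
```

```bash
python3 arc.py 161 129 .02
```

```text
147.2 [[-0.4, 1.2, 0, 0, 0, 0], [-0.5, 1.3, 0, 0, 0, 0], [-0.5, 1.2, 0, 0, 0, 0], [-0.5, 1.2, 0, 0, 0, 0], [-0.6, 1.2, 0, 0, 0, 0], [-0.5, 1.2, 0, 0, 0, 0], [-0.6, 1.2, 0, 0, 0, 0], [-0.6, 1.2, 0, 0, 0, 0], [-0.7, 1.1, 0, 0, 0, 0], [-0.6, 1.2, 0, 0, 0, 0], [-0.7, 1.1, 0, 0, 0, 0], [-0.7, 1.1, 0, 0, 0, 0]]
133.5 [[-0.7, 1.1, 0, 0, 0, 0], [-0.8, 1.1, 0, 0, 0, 0], [-0.7, 1.1, 0, 0, 0, 0], [-0.8, 1.0, 0, 0, 0, 0], [-0.8, 1.1, 0, 0, 0, 0], [-0.9, 1.0, 0, 0, 0, 0], [-0.8, 1.0, 0, 0, 0, 0], [-0.9, 1.0, 0, 0, 0, 0], [-0.9, 1.0, 0, 0, 0, 0], [-0.9, 0.9, 0, 0, 0, 0], [-0.9, 1.0, 0, 0, 0, 0], [-1.0, 0.9, 0, 0, 0, 0]]
128.9 [[-0.9, 0.9, 0, 0, 0, 0], [-1.0, 0.9, 0, 0, 0, 0], [-1.0, 0.8, 0, 0, 0, 0], [-1.0, 0.9, 0, 0, 0, 0]]
```

{"name": "send_rows", "arguments": {
  "commands": [
    [[-0.4,1.2,0,0,0,0],[-0.5,1.3,0,0,0,0],[-0.5,1.2,0,0,0,0],[-0.5,1.2,0,0,0,0]]
  ]
}}

```text
clock: 17.55
ee_pos: [0.5463, 0.0553, 0.0973]
orientation: [-3.136, -0.004, -3.119]
force: [-6.5, -10.4, 1.4]
finger_gap: 0.205
```

{"name": "send_rows", "arguments": {
  "commands": [
    [[-0.6,1.2,0,0,0,0],[-0.5,1.2,0,0,0,0],[-0.6,1.2,0,0,0,0]]
  ]
}}

```text
clock: 17.85
ee_pos: [0.5475, 0.0589, 0.0971]
orientation: [-3.136, -0.005, -3.119]
force: [-5.4, -10.3, 2.5]
finger_gap: 0.201
```

{"name": "send_rows", "arguments": {
  "commands": [
    [[-0.6,1.2,0,0,0,0],[-0.7,1.1,0,0,0,0]]
  ]
}}

```text
clock: 18.05
ee_pos: [0.5485, 0.0612, 0.0971]
orientation: [-3.136, -0.005, -3.119]
force: [-5.8, -10.4, 2.3]
finger_gap: 0.202
```

```bash
python3 f.py|tail -2
```

```text
r 0.06622559659594479 phi 156.3240064233552
tang -11.845402734768767 rad 1.4033574649640634
```

{"name": "send_rows", "arguments": {
  "commands": [
    [[-0.6,1.2,0,0,0,0],[-0.7,1.1,0,0,0,0]]
  ]
}}

```text
clock: 18.25
ee_pos: [0.5495, 0.0635, 0.097]
orientation: [-3.136, -0.006, -3.119]
force: [-6.4, -9.6, 2.8]
finger_gap: 0.204
```

{"name": "send_rows", "arguments": {
  "commands": [
    [[-0.7,1.1,0,0,0,0],[-0.7,1.1,0,0,0,0]]
  ]
}}

```text
clock: 18.45
ee_pos: [0.5506, 0.0657, 0.0969]
orientation: [-3.136, -0.007, -3.119]
force: [-6.4, -10.2, 2.1]
finger_gap: 0.203
```

```bash
python3 f.py|tail -2
```

```text
r 0.06623909464232375 phi 152.01144515069592
tang -12.000510652919052 rad 1.1956661556652384
```

{"name": "send_rows", "arguments": {
  "commands": [
    [[-0.8,1.1,0,0,0,0],[-0.7,1.1,0,0,0,0]]
  ]
}}

```text
clock: 18.65
ee_pos: [0.5517, 0.0679, 0.0968]
orientation: [-3.136, -0.007, -3.119]
force: [-7.3, -10.2, 1.3]
finger_gap: 0.202
```

{"name": "send_rows", "arguments": {
  "commands": [
    [[-0.8,1.0,0,0,0,0],[-0.8,1.1,0,0,0,0]]
  ]
}}

```text
clock: 18.85
ee_pos: [0.553, 0.0701, 0.0967]
orientation: [-3.136, -0.008, -3.118]
force: [-8.3, -10.9, 2.7]
finger_gap: 0.204
```

```bash
python3 f.py|tail -2
```

```text
r 0.06620887347300292 phi 147.6848032268028
tang -13.602064323287783 rad 1.4904042841317793
```

The slow push is about 12.5–13 against 8.4 free in the same reading, so about 1.5×. I stop turning and unload.

{"name": "send_rows", "arguments": {
  "commands": [
    [[2.5,-3.6,0,0,0,0],[1.2,-1.8,0,0,0,0],[0,0,0,0,0,0],[0,0,0,0,0,0]]
  ]
}}

```text
clock: 19.25
ee_pos: [0.5526, 0.0692, 0.0975]
orientation: [-3.141, -0.001, -3.115]
force: [-3.8, -2.7, 0.2]
finger_gap: 0.201
```

```bash
python3 f.py
```

```text
{'ee_pos': array([0.553, 0.069, 0.097]), 'orientation': array([-3.141e+00, -1.000e-03, -3.115e+00]), 'force': array([-3.754, -2.721,  0.234]), 'wrist_torque': array([-0.607,  0.982, -0.044]), 'finger_gap': np.float64(0.201)}
r 0.06615164547460303 phi 148.53111641834252
tang -4.235937329674265 rad 1.8855370130566516
```

{"name": "send_rows", "arguments": {
  "commands": [
    [[0.5,-0.8,0,0,0,0],[0,0,1,0,0,0],[0,0,1,0,0,0],[0,0,0,0,0,0],[0,0,0,0,0,0]]
  ]
}}

```text
clock: 19.75
ee_pos: [0.5526, 0.0691, 0.0961]
orientation: [3.141, -0.0, -3.115]
force: [-5.7, 0.3, 7.2]
finger_gap: 0.202
```

```bash
python3 f.py; python3 holes.py w6 149.5
```

```text
{'ee_pos': array([0.553, 0.069, 0.096]), 'orientation': array([ 3.141, -0.   , -3.115]), 'force': array([-5.682,  0.258,  7.174]), 'wrist_torque': array([-0.052,  1.476,  0.013]), 'finger_gap': np.float64(0.202)}
r 0.06598996128464134 phi 148.63993057421484
tang -2.6136244900994097 rad 5.051440934253009
[0.55262804 0.06905514 0.09607674] [ 3.14065419e+00 -4.68008592e-04 -3.11510748e+00] [-5.68166981  0.25829566  7.1737337 ]
```

View pics/w6.png

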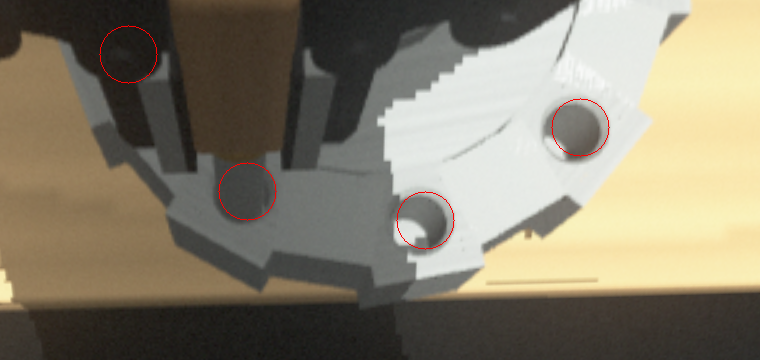

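The holes are at about (242,193), (423,223) and (574,129), so φ≈148.5°. The bar sits centred and its foot touches bottom. I ease off, release and rise.

{"name": "send_rows", "arguments": {
  "commands": [
    [[0.6,0,-0.8,0,0,0],[0,0,0,0,0,0],[0,0,0,0,0,0]]
  ]
}}

```text
clock: 20.1
ee_pos: [0.5523, 0.069, 0.0964]
orientation: [3.141, 0.0, -3.115]
force: [-2.4, -0.0, 0.1]
finger_gap: 0.205
```

```bash
python3 f.py
```

```text
{'ee_pos': array([0.552, 0.069, 0.096]), 'orientation': array([ 3.141,  0.   , -3.115]), 'force': array([-2.356, -0.005,  0.147]), 'wrist_torque': array([0.146, 0.612, 0.034]), 'finger_gap': np.float64(0.205)}
r 0.0662171635333238 phi 148.78139691765944
tang -1.1759416045574242 rad 2.0414740702678102
```

{"name": "send_rows", "arguments": {
  "commands": [
    [[0,0,0,0,0,0],[0,0,0,0,0,0],[0,0,0,0,0,0],[0,0,0,0,0,0],[0,0,0,0,0,0],[0,0,0,0,0,0]]
  ],
  "gripper": 0.5
}}

```text
clock: 20.7
ee_pos: [0.5522, 0.0686, 0.0964]
orientation: [3.142, 0.0, -3.115]
force: [-0.1, -0.2, 0.5]
finger_gap: 0.501
```

{"name": "send_rows", "arguments": {
  "commands": [
    [[0,0,-5,0,0,0],[0,0,-15,0,0,0],[0,0,-25,0,0,0],[0,0,-30,0,0,0],[0,0,-30,0,0,0],[0,0,-20,0,0,0],[20,0,0,0,0,0],[30,0,0,0,0,0],[20,0,0,0,0,0],[0,0,0,0,0,0],[0,0,0,0,0,0]]
  ]
}}

```text
clock: 21.8
ee_pos: [0.4827, 0.0669, 0.2225]
orientation: [3.141, 0.002, -3.115]
force: [0.1, -0.6, -0.3]
finger_gap: 0.502
```

Run:
```python
from h import *
s=arm.sense();print(s['clock'],s['ee_pos'],s['force'])
im,d,P=cam('wrist');im2,d2,P2=cam('scene')
v,u=np.nonzero(d>0);W=world(P,u,v,d[v,u])
for lo,hi in [(.115,.13),(.08,.115)]:
    m=(abs(W[:,1]-.069)<.03)&(abs(W[:,0]-.5526)<.025)&(W[:,2]>lo)&(W[:,2]<hi);print(m.sum(),W[m].mean(0),W[m].max(0))
a=np.radians(148.5+1.4);print('hole',.6098+.066*np.cos(a),.0361+.066*np.sin(a))
a=cv2.resize(im[150:400,200:520],(640,500)); b=cv2.resize(im2[180:300,260:420],None,fx=1,fy=1)
c=cv2.resize(im2[170:300,240:450],(630,390))
cv2.imwrite('pics/w7.png',cv2.resize(np.hstack([a,cv2.copyMakeBorder(c,0,110,0,0,0)]),(800,315)))
```

```text
21.8 [0.48271411 0.06693655 0.2224518 ] [ 0.12847167 -0.56444668 -0.33239075]
504 [0.55002628 0.06980962 0.122167  ] [0.56037711 0.07869587 0.12515157]
378 [0.54369473 0.06977808 0.09889681] [0.54617037 0.07879132 0.11498696]
hole 0.5527000062423995 0.06919970865252417
```

View pics/w7.png

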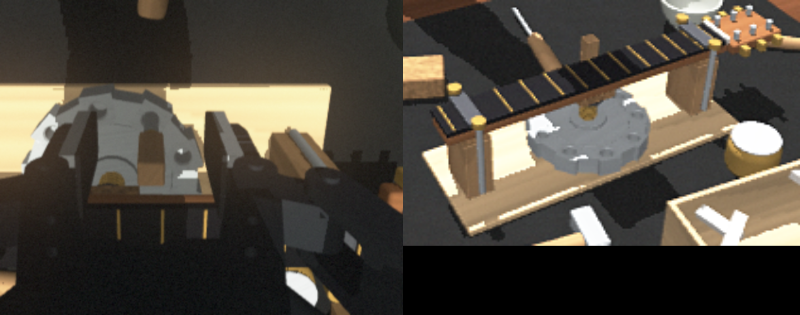

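Everything stands as it should. The bar is upright in the hole (right view, handle at (590,48)), the neck is untouched, and the gripper is clear. I'm handing the job in.

```bash
python3 -c "
from rig import arm
print(arm.sign_off())"
```

```text
the job is handed in; nothing more can be done
None
```

I took the wooden-handled bar from its block and turned the ring about 2.8 rad clockwise in two strokes, moving the bar back two holes in between. I stopped when the slow push read about 12.5–13 N, against 8.4 N running free, or roughly 1.5 times. I then unloaded the bar, released it, drew the gripper clear and handed the job in at about 22 s.

**Bar:** the last pictures show it standing upright in the hole used last, with its handle face within 1 mm of the expected place. The neck looked undisturbed, and the force on the tool was about zero after withdrawal.

**Tightness:** single force readings scattered by about ±0.7 N, and the very last one was 13.6 N. I judged tightness from the trend, which suggests a pad force of about 80–105 N. The rise in force put contact only about 0.6 rad before the stop, which points to the lower end. I did not measure the pad force directly.

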